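# Rock-test housing covers with a straightedge and reject the bowed one

## Robot

A 6-joint arm with a two-finger parallel gripper is mounted at the origin on the work surface. World frame = base frame: x ahead of the robot, y to its left, z up, the work surface at z = 0. Lengths are in mm, angles in rad, forces in N, time in s.
With the tool pointing down it reaches from about 275 to 750 mm from the base axis. Payload 10.2 kg.
Tool frame: the origin (TCP) lies midway between the tips of the shut fingers; the grasp point (between the pads) lies 19 mm behind it (ctrl.hold_point_z is the distance from the TCP to the grasp point, in mm); z points along the fingers, y is the direction in which the jaws open and shut (so a half turn about z gives the same grasp; the last joint's range is limited). The gripper opens to 85 mm and grips with 20 to 120 N. Pads are 22 mm wide; open, the fingers measure 114 mm over their backs; the gripper's body (76 mm by 85 mm) begins 54 mm behind the grasp point. The pads swing forward as they close: fully open they stand 13 mm farther back than shut.
Start: joints at [-1.565, 0.313, 1.498, -0, 1.331, -0.223], TCP at [119.061, -511.327, 231.294] pointing down, gripper open.
Joint ranges: [-2.94, 2.94], [-0.97, 2.17], [0.19, 2.56], [-1.23, 4.37], [0.02, 3.11], [-2.88, 2.88]. Speed limits (rad/s): [2.39, 2.39, 3.01, 3.14, 3.14, 3.14].

## Interface

Orientations are given as a unit quaternion [w, x, y, z].
In Python, from rig import ctrl, capture, get_calibration, ticket, search_frame, outline_of gives the robot as it stands. The module is installed in compiled form; this text tells all that it offers.
- The arm moves only by the tool servo_tool, never from a script. Its argument "motion" is a list of rows, each an object with "dr": the turn, a rotation vector about the tool's x, y, z in units of 10 degrees (1.0 is 10 degrees), a list of three; "delta_pos": the shift along the tool's x, y, z in units of 50 mm (1.0 is 50 mm), a list of three; "hand": the opening, from 0 (shut) to 1 (fully open). In form: [{"dr": [ax, ay, az], "delta_pos": [x, y, z], "hand": hand}, ...]. A call has 1 to 20 rows; each row shifts and turns the pose as measured when the row begins, along the tool's axes as they then stand; what a row does not reach is not made up. A row lasts 1/8 s, in which the tool goes at most 62.5 mm and 10.7 degrees, less where a joint would pass 70% of its speed; a pose out of reach is approached as far as the arm can. A call is refused whole if a number of a shift passes 1 or a number of a turn 1, either way. A call with a gripper value outside its range is refused whole. The fingers move at their own pace and stop on an object; "squeeze" is the grip in N (left out, the last holds). Time passes only in rows, so rows that do not move let the fingers close. It gives the time, the measured TCP pose, the force and the opening at its end, in the units of the state.
- ctrl.sense(): the state, without advancing time (a new reading comes with each control period).
- capture(name): name is "side" or "top"; returns (picture, depth): 480x640x3 uint8, red, green, blue; 480x640 float32, mm along the optical axis (not along the pixel's ray), 0 where there is no reading.
- get_calibration(name): a dict with "camera_matrix" (3x3 intrinsics, pixels), "T" (4x4, takes a point from camera to world coordinates). Camera axes: x right, y down, z forward; pixel columns grow to the right and rows downward; lengths in mm; the calibration is good to about 2 mm. A picture is of the moment at which its call begins. get_calibration takes no time and is no camera call.
- ticket.finish_job(): hands the job in, once; it reports no verdict.
Trained networks look in the newest picture that a camera, given by its name, has taken for a name from the list of things; names that differ only in an ending like _2 or _b are one class to them, and where a whole thing is asked for, a point or a joint stands for the part that bears it (a point fixed in the world has none). Each returns a list of dicts, best first, with "score" (0 to 1); they miss things now and then, are a little off and sometimes report something else, mostly with a low value. They report only what shows in the picture. A call takes as long as a camera call.
- search_frame(camera, label): "bbox" ([left, top, right, bottom] in pixels, round what is visible of it).
- outline_of(camera, label): "pixels" (480x640 bool, what is visible of it) and "bbox" ([left, top, right, bottom] in pixels, round what is visible of it).
The state is a dict: "time_s": time; "joints": joint angles; "dq": joint speeds; "tau": joint torques, N m; "eef_pos": TCP position; "ee_rot": TCP orientation; "force": force on the tool from outside, world axes, zero at the start; "wrist_torque": the same for the moment, N m; "grip_width": opening from 0.0 (shut) to 1.0 (fully open).
Only numpy, scipy, OpenCV 4.12 (cv2) and the standard library are available. Lean on these libraries where they do the work, as an engineer would, in place of code of your own. Each camera call takes 0.05 s, during which the arm holds its last target.

## Task

One of the two aluminium covers has a bowed top face: centre the straightedge lengthwise on one of them, let go, press down its end nearest the robot and then its far end, and see whether it rocks (if not, the other cover is the bowed one). Put the bowed cover flat in the grey tray, and leave the good one where it lies on the bench with the straightedge lying centred lengthwise on it. Set things down rather than dropping them, and leave the bystanders where they are.

Things in the scene. Friction and masses are not known exactly. Their poses are not given: they have to be found in the camera images.
- cover_a_mid (a point): One of two loose aluminium covers, 180 (own x) x 56 (own y) mm, about 0.4 kg, flat underside, right way up, four screw heads and a grey band across the middle on top. Grasp across the 56 mm width. Either of the two may be the bowed one. This point is 9 mm above the underside, at the middle. z up; own x points away from the robot (within about 0.3 rad).
- cover_b_mid (a point): The other cover; same outline and same kind of point and axes as cover_a_mid.
- cover_a: Same cover as cover_a_mid; origin at the middle of its underside. The good cover's top is flat, 18 mm above the underside all over. The bowed cover's top is a shallow roof: 20 mm high along a ridge across the middle (along own y), falling evenly to 16 mm at both short ends.
- cover_b: Same cover as cover_b_mid; origin at the middle of its underside, same axes.
- edge_mid (a point): The straightedge: loose steel blade 180 (own x) x 30 (own y) x 8 mm, flat underside, 0.35 kg, with a grip rib 50 (x) x 14 (y) mm on the middle of its top that rises 26 mm above the blade (34 mm above the underside). This point is its middle, 17 mm above the underside. z up. Both ends alike. Grasp the rib across its 14 mm.
- edge: Same straightedge; origin at the middle of its underside. On the bowed cover a light press tips either end down onto that slope (2.5 degrees), its ends then differing about 8 mm in height; let go, it rests on one slope or the other, not level. On the flat cover it stays level. Press the bare blade 60 to 70 mm from its middle with about 5 N for half a second.
- pad_top (a point): Middle of the top of the cork pad, a fixed flat pad 240 (own x) x 70 (own y) x 6 mm; the straightedge starts on it, lengthwise. It may be on either side.
- tray_in (a point): Middle of the inner floor of the grey tray, a fixed open tray 250 (own x) x 140 (own y) x 28 mm outside, with 4 mm walls; its floor is about 4 mm above the bench. It may be on either side.
- tweezers: Bystander: steel tweezers, 105 mm long along own x, 7 mm high, lying between the covers.
- jar: Bystander: glass jar, 44 mm across, 55 mm high. Origin under its centre.
- bottle: Bystander: small white bottle, 40 mm across, 78 mm high. Origin under its centre.
- driver: Bystander: screwdriver 160 mm long, lying across beyond the covers.
- lens: Bystander: small microscope objective standing upright, 24 mm across, 36 mm high. Origin under its centre.
- dish: Bystander: small black open dish 60 x 45 x 18 mm. Origin under its centre.

How it is judged (in metres and radians):
On the way, in this order (a step that is already met when the one before it is completed fails the run):
1. the straightedge lies centred and lengthwise on one cover, let go of (((x of edge_mid in the frame of cover_a_mid between -0.03 and 0.03 m and y of edge_mid in the frame of cover_a_mid between -0.02 and 0.02 m and z of edge_mid in the frame of cover_a_mid between 0.018 and 0.04 m and angle between the x axis of edge_mid and the x axis of cover_a_mid, either way round below 0.2 rad and angle between edge_mid's own z axis and vertical below 0.12 rad) or (x of edge_mid in the frame of cover_b_mid between -0.03 and 0.03 m and y of edge_mid in the frame of cover_b_mid between -0.02 and 0.02 m and z of edge_mid in the frame of cover_b_mid between 0.018 and 0.04 m and angle between the x axis of edge_mid and the x axis of cover_b_mid, either way round below 0.2 rad and angle between edge_mid's own z axis and vertical below 0.12 rad)) and contact force between the fingers and edge below 0.1 N and linear speed of edge below 0.02 m/s), for 0.2 s.
2. the end nearest the robot is pressed down (over 2 N) ((((x of edge_mid in the frame of cover_a_mid between -0.03 and 0.03 m and y of edge_mid in the frame of cover_a_mid between -0.02 and 0.02 m and z of edge_mid in the frame of cover_a_mid between 0.018 and 0.04 m and angle between the x axis of edge_mid and the x axis of cover_a_mid, either way round below 0.2 rad and angle between edge_mid's own z axis and vertical below 0.12 rad) and x of the grasp point in the frame of cover_a_mid between -0.12 and -0.045 m and contact force between the fingers and edge above 2 N and contact force between edge and cover_a above 2 N) or ((x of edge_mid in the frame of cover_b_mid between -0.03 and 0.03 m and y of edge_mid in the frame of cover_b_mid between -0.02 and 0.02 m and z of edge_mid in the frame of cover_b_mid between 0.018 and 0.04 m and angle between the x axis of edge_mid and the x axis of cover_b_mid, either way round below 0.2 rad and angle between edge_mid's own z axis and vertical below 0.12 rad) and x of the grasp point in the frame of cover_b_mid between -0.12 and -0.045 m and contact force between the fingers and edge above 2 N and contact force between edge and cover_b above 2 N))), for 0.15 s.
3. then the far end is pressed down (over 2 N) ((((x of edge_mid in the frame of cover_a_mid between -0.03 and 0.03 m and y of edge_mid in the frame of cover_a_mid between -0.02 and 0.02 m and z of edge_mid in the frame of cover_a_mid between 0.018 and 0.04 m and angle between the x axis of edge_mid and the x axis of cover_a_mid, either way round below 0.2 rad and angle between edge_mid's own z axis and vertical below 0.12 rad) and x of the grasp point in the frame of cover_a_mid between 0.045 and 0.12 m and contact force between the fingers and edge above 2 N and contact force between edge and cover_a above 2 N) or ((x of edge_mid in the frame of cover_b_mid between -0.03 and 0.03 m and y of edge_mid in the frame of cover_b_mid between -0.02 and 0.02 m and z of edge_mid in the frame of cover_b_mid between 0.018 and 0.04 m and angle between the x axis of edge_mid and the x axis of cover_b_mid, either way round below 0.2 rad and angle between edge_mid's own z axis and vertical below 0.12 rad) and x of the grasp point in the frame of cover_b_mid between 0.045 and 0.12 m and contact force between the fingers and edge above 2 N and contact force between edge and cover_b above 2 N))), for 0.15 s.
At the end, for the whole second after the job is handed in: The bowed cover lies flat, right way up, on the tray floor; the good one is on the bench within 50 mm of its start; the straightedge lies level on it, flush with its face, rib up, lengthwise (within 0.2 rad), middles within 30 mm along and 20 mm across; all released and at rest (((x of cover_a_mid in the frame of tray_in between -0.045 and 0.045 m and y of cover_a_mid in the frame of tray_in between -0.045 and 0.045 m and z of cover_a_mid in the frame of tray_in between 0.004 and 0.014 m and angle between each of cover_a_mid, cover_b_mid's own z axis and vertical below 0.05 rad and linear speed of each of cover_a, cover_b, edge below 0.01 m/s and distance of cover_b_mid from where it was at the start of the episode below 0.05 m and (x of edge_mid in the frame of cover_b_mid between -0.03 and 0.03 m and y of edge_mid in the frame of cover_b_mid between -0.02 and 0.02 m and z of edge_mid in the frame of cover_b_mid between 0.018 and 0.04 m and angle between the x axis of edge_mid and the x axis of cover_b_mid, either way round below 0.2 rad and angle between edge_mid's own z axis and vertical below 0.12 rad) and angle between the z axis of edge_mid and the z axis of cover_b_mid, either way round below 0.02 rad) or (x of cover_b_mid in the frame of tray_in between -0.045 and 0.045 m and y of cover_b_mid in the frame of tray_in between -0.045 and 0.045 m and z of cover_b_mid in the frame of tray_in between 0.004 and 0.014 m and angle between each of cover_b_mid, cover_a_mid's own z axis and vertical below 0.05 rad and linear speed of each of cover_b, cover_a, edge below 0.01 m/s and distance of cover_a_mid from where it was at the start of the episode below 0.05 m and (x of edge_mid in the frame of cover_a_mid between -0.03 and 0.03 m and y of edge_mid in the frame of cover_a_mid between -0.02 and 0.02 m and z of edge_mid in the frame of cover_a_mid between 0.018 and 0.04 m and angle between the x axis of edge_mid and the x axis of cover_a_mid, either way round below 0.2 rad and angle between edge_mid's own z axis and vertical below 0.12 rad) and angle between the z axis of edge_mid and the z axis of cover_a_mid, either way round below 0.02 rad))); the robot touches nothing.
It fails at once if a cover or the straightedge is let go of well above where it should rest (more than about 40 mm) ((height (world z) of cover_a_mid above 0.06 m and contact force between the fingers and cover_a below 0.05 N) or (height (world z) of cover_b_mid above 0.06 m and contact force between the fingers and cover_b below 0.05 N) or (height (world z) of edge_mid above 0.085 m and contact force between the fingers and edge below 0.05 N)).
It fails at once if a bystander is moved by more than 50 mm or knocked over (distance of any of tweezers, jar, bottle, driver, lens, dish from where it was at the start of the episode above 0.05 m or angle between any of jar, bottle, lens, dish's own z axis and vertical above 0.6 rad).
It also fails if it takes over 72 s, if anything falls off the work surface, if the arm or the gripper's body presses on something with over 40 N, if the wrist force passes 120 N, or if a joint passes its speed limit or range.

## Working session

There is one attempt and no reset: what is moved stays moved. The work goes in short steps, Python scripts to look and compute and a tool call to move; the robot and the scene stay as the last step left them, time stands still between calls to the robot, and variables do not carry over. Pictures are saved under pics/ and viewed, and the job is handed in when it is done.

Besides the shell and the picture viewer there is one more tool, called as name(argument=value, ...), one argument or row to a line, values as JSON. servo_tool: Moves the arm, as the interface text tells. Its arguments: {"type":"object","properties":{"motion":{"type":"array"},"squeeze":{"type":"number"}},"required":["motion"]}

```bash
mkdir -p pics; ls
python3 - <<'E'
from rig import ctrl, capture, get_calibration
import cv2,numpy as np
np.set_printoptions(precision=2,suppress=True)
print(ctrl.sense(), ctrl.hold_point_z)
for n in("top","side"):
    p,d=capture(n); cv2.imwrite(f"pics/{n}0.png",p[:,:,::-1]); np.save(f"{n}0.npy",d)
    c=get_calibration(n); print(n,c["camera_matrix"],c["T"])
E
```

```text
pics
{'time_s': 0.0, 'joints': array([-1.57,  0.31,  1.5 ,  0.  ,  1.33, -0.22]), 'dq': array([-0.,  0.,  0., -0.,  0., -0.]), 'tau': array([  0.  , -41.23, -25.97,  -0.  ,   0.  ,   0.  ]), 'eef_pos': array([ 119.05, -511.06,  230.73]), 'ee_rot': array([-0.  ,  0.99,  0.11,  0.  ]), 'force': array([ 0.53, -0.76, -0.49]), 'wrist_torque': array([0.09, 0.01, 0.03]), 'grip_width': 1.000528261750367} 18.700000000000003
top [[537.03   0.   313.37]
 [  0.   537.03 234.07]
 [  0.     0.     1.  ]] [[   0.01   -0.99    0.1   488.6 ]
 [  -1.     -0.01    0.02   -4.44]
 [  -0.01   -0.1    -0.99 1059.79]
 [   0.      0.      0.      1.  ]]
side [[540.35   0.   317.81]
 [  0.   540.35 233.62]
 [  0.     0.     1.  ]] [[   0.9    -0.32    0.28  286.64]
 [  -0.43   -0.66    0.62 -630.54]
 [  -0.01   -0.68   -0.73  794.87]
 [   0.      0.      0.      1.  ]]
```

View pics/top0.png

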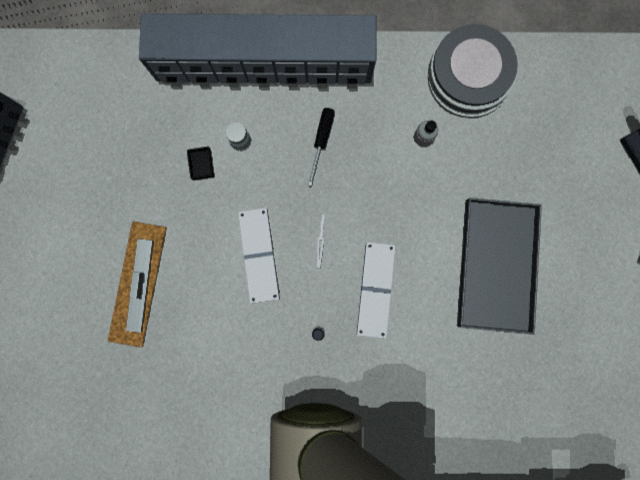

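View pics/side0.png

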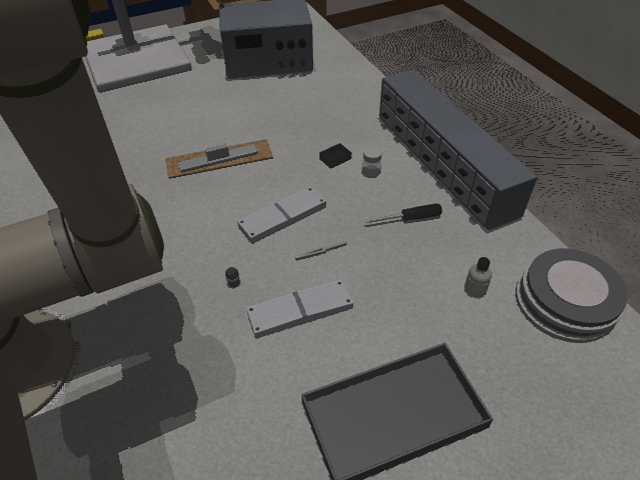

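The top view shows the pad and straightedge at about (138,284), the covers at (259,255) and (376,290), and the tray at (499,265). The tweezers are at (320,242) and the lens at (318,333).

```bash
cat > h.py <<'E'
from rig import ctrl, capture, get_calibration, search_frame, outline_of
import cv2,numpy as np
np.set_printoptions(precision=3,suppress=True)
def world(n,d):
    c=get_calibration(n);K=c["camera_matrix"];T=c["T"]
    v,u=np.mgrid[:480,:640]
    P=np.stack([(u-K[0,2])/K[0,0]*d,(v-K[1,2])/K[1,1]*d,d],-1)
    return P@T[:3,:3].T+T[:3,3]
def rect(W,m):
    pts=W[m][:,:2].astype(np.float32)
    (c,s,a)=cv2.minAreaRect(pts)
    b=cv2.boxPoints((c,s,a)); e=[b[1]-b[0],b[2]-b[1]]; L=max(e,key=np.linalg.norm)
    if L[0]<0:L=-L
    return np.array(c),np.array(s),np.arctan2(L[1],L[0])
E
python3 - <<'E'
from h import *
for n in ("top","side"):
    p,d=capture(n);W=world(n,d)
    for lab in ("cover_a","edge","tray_in","pad_top","lens","jar","bottle","tweezers","driver","dish"):
        for r in outline_of(n,lab)[:3]:
            m=r["pixels"]&(d>0)
            if r["score"]<.3 or m.sum()<20: continue
            c,s,a=rect(W,m)
            print(n,lab,round(r["score"],2),r["bbox"],c,s,"ang %.3f"%a,"z",np.percentile(W[m][:,2],[5,50,95]))
            if lab=="cover_a":
                me=cv2.erode(m.astype(np.uint8),np.ones((3,3)))>0
                q=W[me]; x=(q[:,:2]-c)@[np.cos(a),np.sin(a)]; y=(q[:,:2]-c)@[-np.sin(a),np.cos(a)]
                print([ (int(k),round(np.median(q[(x>k-10)&(x<k+10),2]),2)) for k in range(-80,81,20)])
                # roof fit: z=a+bx+cy+d|x|
                A=np.c_[np.ones(len(x)),x,y,np.abs(x)]; print("fit",np.linalg.lstsq(A,q[:,2],rcond=None)[0]*[1,90,28,90])
E
```

```text
top cover_a 0.9 [356.0, 242.5, 395.0, 336.5] [ 488.053 -110.376] [ 56.835 181.441] ang -0.098 z [12.879 16.851 20.533]
[(-80, np.float64(15.36)), (-60, np.float64(15.99)), (-40, np.float64(17.22)), (-20, np.float64(18.03)), (0, np.float64(18.94)), (20, np.float64(17.85)), (40, np.float64(17.28)), (60, np.float64(16.27)), (80, np.float64(15.31))]
fit [19.059  0.029  0.134 -4.278]
top cover_a 0.77 [235.2, 208.5, 281.2, 305.7] [552.059 120.401] [187.152  60.987] ang 0.151 z [12.282 17.034 20.212]
[(-80, np.float64(17.22)), (-60, np.float64(17.03)), (-40, np.float64(17.24)), (-20, np.float64(17.0)), (0, np.float64(17.26)), (20, np.float64(17.18)), (40, np.float64(17.26)), (60, np.float64(17.28)), (80, np.float64(17.14))]
fit [17.242 -0.012 -0.047 -0.201]
top edge 0.74 [126.1, 238.6, 152.9, 330.0] [488.819 353.271] [ 36.419 180.684] ang -0.081 z [ 9.197 13.626 39.969]
top tray_in 0.87 [458.2, 198.4, 543.0, 334.9] [ 538.548 -354.208] [154.216 258.471] ang -0.085 z [-0.371  3.296 26.053]
top tray_in 0.66 [356.3, 240.8, 395.8, 338.1] [ 485.796 -112.143] [ 60.748 182.416] ang -0.099 z [12.474
[... 2157 characters left out ...]
6]
side jar 0.74 [364.1, 144.5, 382.1, 174.8] [802.148 191.312] [118.907  42.839] ang 1.010 z [ 3.317 34.981 54.172]
side jar 0.69 [245.7, 278.9, 353.7, 337.1] [ 486.794 -104.373] [ 75.742 180.627] ang -0.093 z [ 2.518 16.043 19.233]
side bottle 0.86 [466.2, 259.2, 491.5, 296.0] [ 800.049 -190.406] [81.742 39.996] ang 1.193 z [ 7.019 45.128 76.62 ]
side tweezers 0.7 [293.8, 240.4, 347.3, 258.3] [580.879  -0.563] [ 23.271 105.016] ang -0.127 z [-2.834  3.863  7.185]
side driver 0.79 [372.4, 207.3, 441.5, 223.9] [771.163  -2.011] [ 24.506 148.29 ] ang -0.259 z [ 9.026 18.86  24.762]
side dish 0.87 [316.6, 141.6, 350.5, 170.9] [732.392 238.122] [63.462 49.256] ang 0.183 z [-0.544  6.795 16.578]
```

Depth already points to the right-hand cover as a roof (about 4 mm drop) and the left one as flat, so I'll run the press test on the left one. First I'll refine the poses.

```bash
cat >> h.py <<'E'
def refine(W,p,c,L,Wd,zlo,zhi,name,bright=None):
    q=W; near=(np.hypot(q[...,0]-c[0],q[...,1]-c[1])<L*0.65)&(q[...,2]>zlo)&(q[...,2]<zhi)
    if bright: near&=(p.min(-1)>bright)
    n,lab,st,cc=cv2.connectedComponentsWithStats(near.astype(np.uint8))
    if n<2: print(name,"none");return
    k=1+np.argmax(st[1:,4]); m=lab==k
    C,s,a=rect(W,m); x=W[m][:,:2]; mu=x.mean(0); U,S,V=np.linalg.svd(x-mu,full_matrices=False); v=V[0]*np.sign(V[0][0])
    print(name,"rect",C,s,"%.3f"%a,"mean",mu,"pca %.3f"%np.arctan2(v[1],v[0]),"z",np.median(W[m][:,2]),m.sum())
E
python3 - <<'E'
from h import *
for n in ("top","side"):
    p=cv2.imread(f"pics/{n}0.png"); d=np.load(f"{n}0.npy"); W=world(n,d)
    refine(W,p,(551,121),180,56,11,22,n+" L")
    refine(W,p,(551,121),180,56,9,22,n+" Lb",130)
    refine(W,p,(488,-110),180,56,10,22,n+" R")
    refine(W,p,(488,-110),180,56,10,22,n+" Rb",130)
    refine(W,p,(489,355),60,14,28,45,n+" rib")
    refine(W,p,(489,355),180,30,10,45,n+" edge")
E
python3 - <<'E'
import cv2
p=cv2.imread("pics/top0.png")
a=cv2.resize(p[215:355,95:175],None,fx=4,fy=4,interpolation=cv2.INTER_CUBIC);b=cv2.resize(p[200:340,230:310],None,fx=4,fy=4,interpolation=cv2.INTER_CUBIC)
cv2.imwrite("pics/z.png",cv2.hconcat([a,b]))
E
```

```text
top L rect [551.178 119.071] [180.169  56.505] 0.159 mean [550.274 118.809] pca 0.159 z 17.121781566960408 2645
top Lb rect [505.402 111.988] [87.521 55.855] 0.158 mean [505.692 112.03 ] pca 0.157 z 17.07956802154615 1268
top R rect [ 487.149 -110.123] [ 56.464 180.096] -0.096 mean [ 486.725 -109.843] pca -0.097 z 16.914050950295632 2715
top Rb rect [ 441.177 -105.746] [56.397 87.455] -0.102 mean [ 441.387 -105.6  ] pca -0.092 z 16.84212741207193 1303
top rib rect [489.568 350.863] [16.356 49.784] -0.086 mean [489.444 349.595] pca -0.080 z 38.72422431828005 240
top edge rect [489.498 350.565] [ 31.568 179.76 ] -0.080 mean [488.129 349.144] pca -0.081 z 13.917407536793121 1418
side L rect [549.84  116.625] [181.706  61.479] 0.158 mean [546.232 114.605] pca 0.158 z 16.195137790864123 1846
side Lb rect [503.481 111.072] [84.994 57.814] 0.161 mean [503.97  110.536] pca 0.160 z 16.40720313647097 782
side R rect [ 486.418 -111.878] [ 60.416 180.496] -0.097 mean [ 483.623 -113.967] pca -0.097 z 16.42033931096489 2885
side Rb rect [ 439.604 -106.309] [58.231 84.351] -0.097 mean [ 440.438 -107.352] pca -0.106 z 16.517384663772873 1251
side rib rect [488.196 348.156] [19.419 49.4  ] -0.065 mean [487.431 346.333] pca -0.107 z 36.450246801651076 166
side edge rect [487.992 347.888] [ 34.647 179.518] -0.074 mean [486.064 346.143] pca -0.079 z 13.133716909738496 829
```

View pics/z.png

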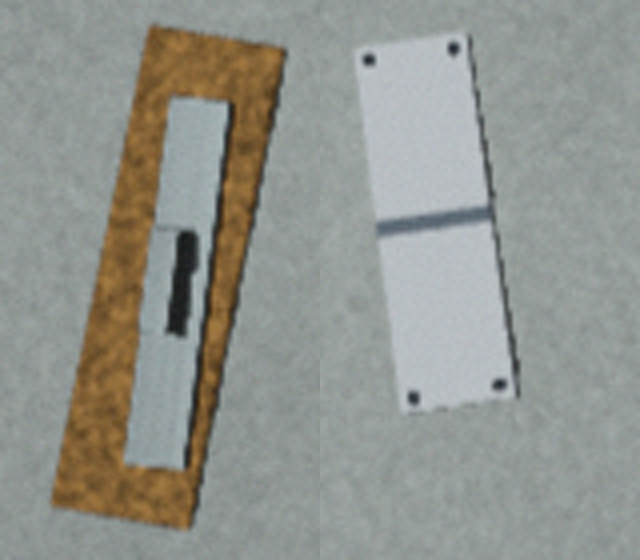

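```bash
cat > plan.py <<'E'
import sys
from h import *
from scipy.spatial.transform import Rotation as R
def plan(x,y,z,phi,step=45):
    s=ctrl.sense();w=s["ee_rot"];r=R.from_quat([w[1],w[2],w[3],w[0]])
    p=np.array(s["eef_pos"])
    T=R.from_matrix(np.array([[np.cos(phi),np.sin(phi),0],[np.sin(phi),-np.cos(phi),0],[0,0,-1]]).T.T)
    d=np.array([x,y,z])-p
    rv=(r.inv()*T).as_rotvec()
    n=int(max(1,np.ceil(np.linalg.norm(d)/step),np.ceil(np.degrees(np.linalg.norm(rv))/8)))
    m=r.as_matrix()
    print("t",s["time_s"],"p",p,"phi %.3f"%np.arctan2(m[1,0],m[0,0]),"tilt %.4f"%np.arccos(-m[2,2]),"F",s["force"],"grip",s["grip_width"])
    print("world d",d,"n",n)
    for i in range(n):
        ri=r*R.from_rotvec(rv*i/n)
        a=np.degrees(rv)/10/n; b=ri.inv().apply(d/n)/50
        print(" ",i,"dr",np.round(a,3),"dp",np.round(b,3))
if __name__=="__main__": plan(*map(float,sys.argv[1:]))
E
python3 plan.py 489.3 350 130 -0.08
```

```text
t 1.2 p [ 119.039 -511.34   231.307] phi 0.229 tilt 0.0000 F [ 0.48   0.209 -0.073] grip 0.9999875831843309
world d [ 370.261  861.34  -101.307] n 21
  0 dr [0.    0.    0.084] dp [ 0.529 -0.719  0.096]
  1 dr [0.    0.    0.084] dp [ 0.519 -0.727  0.096]
  2 dr [0.    0.    0.084] dp [ 0.508 -0.734  0.096]
  3 dr [0.    0.    0.084] dp [ 0.497 -0.742  0.096]
  4 dr [0.    0.    0.084] dp [ 0.486 -0.749  0.096]
  5 dr [0.    0.    0.084] dp [ 0.475 -0.756  0.096]
  6 dr [0.    0.    0.084] dp [ 0.464 -0.763  0.096]
  7 dr [0.    0.    0.084] dp [ 0.453 -0.77   0.096]
  8 dr [0.    0.    0.084] dp [ 0.441 -0.776  0.096]
  9 dr [0.    0.    0.084] dp [ 0.43  -0.783  0.096]
  10 dr [0.    0.    0.084] dp [ 0.418 -0.789  0.096]
  11 dr [0.    0.    0.084] dp [ 0.407 -0.795  0.096]
  12 dr [0.    0.    0.084] dp [ 0.395 -0.801  0.096]
  13 dr [0.    0.    0.084] dp [ 0.383 -0.806  0.096]
  14 dr [0.    0.    0.084] dp [ 0.371 -0.812  0.096]
  15 dr [0.    0.    0.084] dp [ 0.359 -0.817  0.096]
  16 dr [0.    0.    0.084] dp [ 0.347 -0.823  0.096]
  17 dr [0.    0.    0.084] dp [ 0.335 -0.828  0.096]
  18 dr [0.    0.    0.084] dp [ 0.323 -0.832  0.096]
  19 dr [0.    0.    0.084] dp [ 0.311 -0.837  0.096]
  20 dr [0.    0.    0.084] dp [ 0.298 -0.842  0.096]
```

servo_tool(
  motion=[
    {"dr": [0, 0, 0.084], "delta_pos": [0.53, -0.72, 0.1], "hand": 1},
    {"dr": [0, 0, 0.084], "delta_pos": [0.52, -0.73, 0.1], "hand": 1},
    {"dr": [0, 0, 0.084], "delta_pos": [0.51, -0.73, 0.1], "hand": 1},
    {"dr": [0, 0, 0.084], "delta_pos": [0.5, -0.74, 0.1], "hand": 1},
    {"dr": [0, 0, 0.084], "delta_pos": [0.49, -0.75, 0.1], "hand": 1},
    {"dr": [0, 0, 0.084], "delta_pos": [0.48, -0.76, 0.1], "hand": 1},
    {"dr": [0, 0, 0.084], "delta_pos": [0.46, -0.76, 0.1], "hand": 1},
    {"dr": [0, 0, 0.084], "delta_pos": [0.45, -0.77, 0.1], "hand": 1},
    {"dr": [0, 0, 0.084], "delta_pos": [0.44, -0.78, 0.1], "hand": 1},
    {"dr": [0, 0, 0.084], "delta_pos": [0.43, -0.78, 0.1], "hand": 1},
    {"dr": [0, 0, 0.084], "delta_pos": [0.42, -0.79, 0.1], "hand": 1},
    {"dr": [0, 0, 0.084], "delta_pos": [0.41, -0.8, 0.1], "hand": 1},
    {"dr": [0, 0, 0.084], "delta_pos": [0.4, -0.8, 0.1], "hand": 1},
    {"dr": [0, 0, 0.084], "delta_pos": [0.38, -0.81, 0.1], "hand": 1},
    {"dr": [0, 0, 0.084], "delta_pos": [0.37, -0.81, 0.1], "hand": 1},
    {"dr": [0, 0, 0.084], "delta_pos": [0.36, -0.82, 0.1], "hand": 1},
  ],
)

```text
time_s: 3.2
eef_pos: [413.1, 163.2, 149.7]
ee_rot: [0.003, 1.0, -0.01, 0.005]
force: [-0.1, -0.7, 0.4]
grip_width: 1.001
```

```bash
python3 plan.py 489.3 350 90 -0.08
```

```text
t 3.2 p [413.083 163.16  149.707] phi -0.019 tilt 0.0113 F [-0.084 -0.747  0.353] grip 1.0005449125801416
world d [ 76.217 186.84  -59.707] n 5
  0 dr [ 0.007 -0.011  0.07 ] dp [ 0.288 -0.755  0.237]
  1 dr [ 0.007 -0.011  0.07 ] dp [ 0.28  -0.758  0.237]
  2 dr [ 0.007 -0.011  0.07 ] dp [ 0.271 -0.761  0.238]
  3 dr [ 0.007 -0.011  0.07 ] dp [ 0.262 -0.764  0.238]
  4 dr [ 0.007 -0.011  0.07 ] dp [ 0.253 -0.767  0.238]
```

servo_tool(
  motion=[
    {"dr": [0.01, -0.01, 0.07], "delta_pos": [0.29, -0.76, 0.24], "hand": 0.6},
    {"dr": [0.01, -0.01, 0.07], "delta_pos": [0.28, -0.76, 0.24], "hand": 0.6},
    {"dr": [0.01, -0.01, 0.07], "delta_pos": [0.27, -0.76, 0.24], "hand": 0.6},
    {"dr": [0.01, -0.01, 0.07], "delta_pos": [0.26, -0.76, 0.24], "hand": 0.6},
    {"dr": [0.01, -0.01, 0.07], "delta_pos": [0.25, -0.77, 0.24], "hand": 0.6},
    {"dr": [0, 0, 0], "delta_pos": [0, 0, 0], "hand": 0.6},
  ],
)

```text
time_s: 3.95
eef_pos: [491.6, 359.5, 86.8]
ee_rot: [-0.001, 0.999, -0.039, 0.001]
force: [0.1, -0.8, -0.5]
grip_width: 0.6
```

```bash
python3 plan.py 489.3 350 20 -0.08
python3 - <<'E'
from h import *
p,d=capture("top"); cv2.imwrite("pics/t1.png",p[:,:,::-1])
E
```

```text
t 3.95 p [491.628 359.504  86.778] phi -0.079 tilt 0.0034 F [ 0.101 -0.79  -0.524] grip 0.6000636855811581
world d [ -2.328  -9.504 -66.778] n 2
  0 dr [-0.008 -0.005  0.003] dp [-0.017  0.099  0.667]
  1 dr [-0.008 -0.005  0.003] dp [-0.016  0.098  0.668]
```

View pics/t1.png

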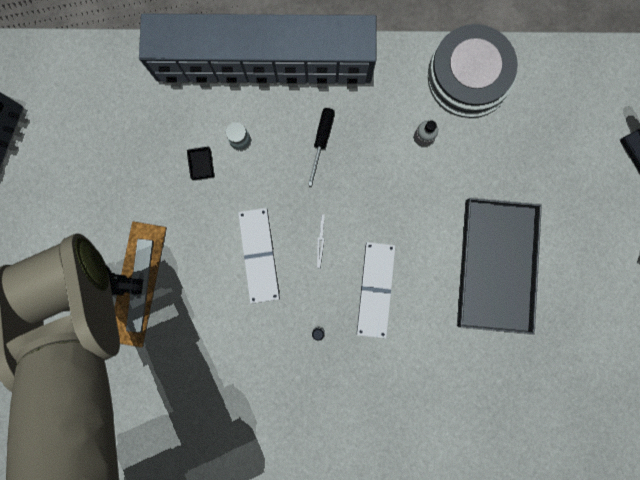

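The gripper is at about (125,285), over the rib on the straightedge. I'll centre it and go down.

servo_tool(
  motion=[
    {"dr": [-0.01, -0.01, 0], "delta_pos": [-0.03, 0.2, 0.2], "hand": 0.6},
    {"dr": [0, 0, 0], "delta_pos": [0, 0, 0.3], "hand": 0.6},
    {"dr": [0, 0, 0], "delta_pos": [0, 0, 0.3], "hand": 0.6},
    {"dr": [0, 0, 0], "delta_pos": [0, 0, 0.3], "hand": 0.6},
    {"dr": [0, 0, 0], "delta_pos": [0, 0, 0.1], "hand": 0.6},
    {"dr": [0, 0, 0], "delta_pos": [0, 0, 0], "hand": 0.6},
  ],
)

```text
time_s: 4.75
eef_pos: [488.7, 345.3, 23.6]
ee_rot: [-0.0, 0.999, -0.041, -0.0]
force: [1.6, -0.2, -0.1]
grip_width: 0.599
```

```bash
python3 plan.py 489.3 350 19 -0.08
```

```text
t 4.75 p [488.749 345.348  23.609] phi -0.082 tilt 0.0006 F [ 1.595 -0.223 -0.126] grip 0.5986664902321035
world d [ 0.551  4.652 -4.609] n 1
  0 dr [-0.001  0.003 -0.012] dp [ 0.003 -0.094  0.092]
```

servo_tool(
  motion=[
    {"dr": [0, 0, 0], "delta_pos": [0, -0.08, 0.08], "hand": 0.6},
    {"dr": [0, 0, 0], "delta_pos": [0, 0, 0], "hand": 0.6},
    {"dr": [0, 0, 0], "delta_pos": [0, 0, 0], "hand": 0.0},
    {"dr": [0, 0, 0], "delta_pos": [0, 0, 0], "hand": 0.0},
    {"dr": [0, 0, 0], "delta_pos": [0, 0, 0], "hand": 0.0},
    {"dr": [0, 0, 0], "delta_pos": [0, 0, 0], "hand": 0.0},
    {"dr": [0, 0, 0], "delta_pos": [0, 0, 0], "hand": 0.0},
  ],
  squeeze=50,
)

```text
time_s: 5.62
eef_pos: [489.8, 350.2, 20.7]
ee_rot: [-0.001, 0.999, -0.041, 0.001]
force: [0.5, 1.1, -0.2]
grip_width: 0.154
```

servo_tool(
  motion=[
    {"dr": [0, 0, 0], "delta_pos": [0, 0, -0.3], "hand": 0},
    {"dr": [0, 0, 0], "delta_pos": [0, 0, -0.5], "hand": 0},
    {"dr": [0, 0, 0], "delta_pos": [0, 0, -0.3], "hand": 0},
    {"dr": [0, 0, 0], "delta_pos": [0, 0, 0], "hand": 0},
  ],
)

```text
time_s: 6.12
eef_pos: [489.1, 349.8, 78.1]
ee_rot: [-0.0, 0.999, -0.041, 0.0]
force: [0.6, 0.3, -4.3]
grip_width: 0.149
```

```bash
python3 plan.py 551 119 75 0.159 30
```

```text
t 6.125 p [489.099 349.797  78.121] phi -0.082 tilt 0.0008 F [ 0.63   0.259 -4.31 ] grip 0.14878429504606672
world d [  61.901 -230.797   -3.121] n 8
  0 dr [-0.001 -0.    -0.173] dp [0.201 0.562 0.007]
  1 dr [-0.001 -0.    -0.173] dp [0.184 0.568 0.007]
  2 dr [-0.001 -0.    -0.173] dp [0.167 0.574 0.007]
  3 dr [-0.001 -0.    -0.173] dp [0.15  0.578 0.008]
  4 dr [-0.001 -0.    -0.173] dp [0.132 0.583 0.008]
  5 dr [-0.001 -0.    -0.173] dp [0.115 0.586 0.008]
  6 dr [-0.001 -0.    -0.173] dp [0.097 0.589 0.008]
  7 dr [-0.001 -0.    -0.173] dp [0.079 0.592 0.008]
```

The wrist shows about 4 N more weight, so the straightedge is held. I'll carry it over.

servo_tool(
  motion=[
    {"dr": [0, 0, -0.17], "delta_pos": [0.2, 0.56, 0], "hand": 0},
    {"dr": [0, 0, -0.17], "delta_pos": [0.18, 0.57, 0], "hand": 0},
    {"dr": [0, 0, -0.17], "delta_pos": [0.17, 0.57, 0], "hand": 0},
    {"dr": [0, 0, -0.17], "delta_pos": [0.15, 0.58, 0], "hand": 0},
    {"dr": [0, 0, -0.17], "delta_pos": [0.13, 0.58, 0], "hand": 0},
    {"dr": [0, 0, -0.17], "delta_pos": [0.11, 0.58, 0], "hand": 0},
    {"dr": [0, 0, -0.17], "delta_pos": [0.1, 0.45, 0], "hand": 0},
    {"dr": [0, 0, -0.1], "delta_pos": [0.05, 0.2, 0], "hand": 0},
    {"dr": [0, 0, 0], "delta_pos": [0, 0, 0], "hand": 0},
  ],
)

```text
time_s: 7.25
eef_pos: [544.2, 138.8, 71.3]
ee_rot: [0.0, 0.997, 0.075, -0.005]
force: [-1.0, -0.0, -3.3]
grip_width: 0.149
```

```bash
python3 plan.py 551 119 40 0.159 20
```

```text
t 7.25 p [544.174 138.831  71.301] phi 0.151 tilt 0.0109 F [-0.951 -0.038 -3.343] grip 0.14917117250826015
world d [  6.826 -19.831 -31.301] n 2
  0 dr [-0.002  0.031 -0.023] dp [0.041 0.207 0.312]
  1 dr [-0.002  0.031 -0.023] dp [0.039 0.207 0.313]
```

servo_tool(
  motion=[
    {"dr": [0, 0.03, -0.02], "delta_pos": [0.08, 0.4, 0], "hand": 0},
    {"dr": [0, 0.03, -0.02], "delta_pos": [0, 0, 0.3], "hand": 0},
    {"dr": [0, 0, 0], "delta_pos": [0, 0, 0.2], "hand": 0},
    {"dr": [0, 0, 0], "delta_pos": [0, 0, 0], "hand": 0},
  ],
)

```text
time_s: 7.75
eef_pos: [549.8, 121.2, 44.2]
ee_rot: [-0.001, 0.997, 0.079, -0.001]
force: [0.4, -0.3, -2.7]
grip_width: 0.152
```

```bash
python3 plan.py 551 119 34 0.159 20;python3 - <<'E'
from h import *
p,d=capture("side"); cv2.imwrite("pics/s2.png",cv2.resize(p[130:300,180:400,::-1],None,fx=3.5,fy=3.5))
E
```

```text
t 7.75 p [549.803 121.153  44.192] phi 0.158 tilt 0.0032 F [ 0.375 -0.293 -2.691] grip 0.1518402471713847
world d [  1.197  -2.153 -10.192] n 1
  0 dr [-0.009  0.016 -0.003] dp [0.017 0.047 0.204]
```

View pics/s2.png

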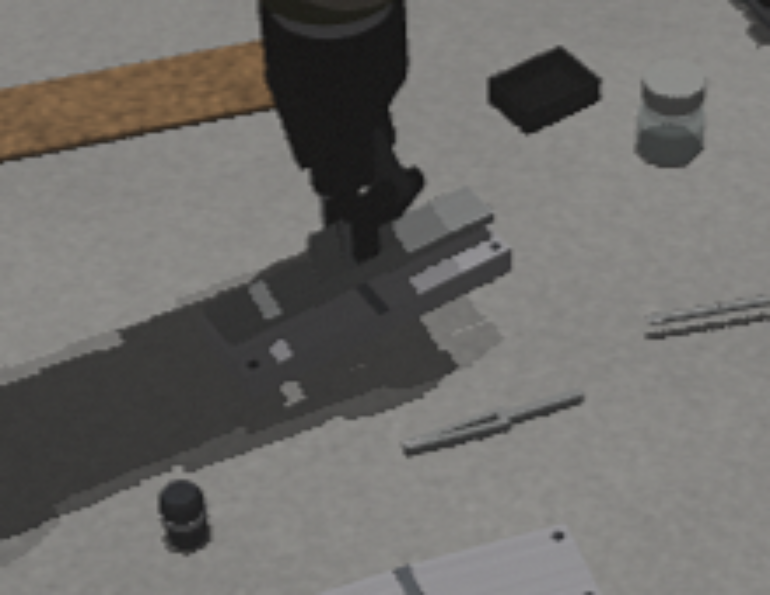

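The blade is held lengthwise above the cover. Expected contact is at a TCP height of about 33, so I'll lower in small steps.

servo_tool(
  motion=[
    {"dr": [0, 0.01, 0], "delta_pos": [0.02, 0.04, 0.1], "hand": 0},
    {"dr": [0, 0, 0], "delta_pos": [0, 0, 0.06], "hand": 0},
    {"dr": [0, 0, 0], "delta_pos": [0, 0, 0.02], "hand": 0},
    {"dr": [0, 0, 0], "delta_pos": [0, 0, 0], "hand": 0},
  ],
)

```text
time_s: 8.3
eef_pos: [551.9, 119.6, 35.9]
ee_rot: [-0.001, 0.997, 0.079, 0.001]
force: [-0.1, 0.2, -3.1]
grip_width: 0.147
```

```bash
python3 plan.py 551 119 33 0.159 20
```

```text
t 8.3 p [551.879 119.649  35.914] phi 0.159 tilt 0.0018 F [-0.105  0.196 -3.094] grip 0.14670700087544594
world d [-0.879 -0.649 -2.914] n 1
  0 dr [-0.007 -0.008 -0.   ] dp [-0.02   0.01   0.058]
```

servo_tool(
  motion=[
    {"dr": [0, 0, 0], "delta_pos": [0, 0, 0.04], "hand": 0},
    {"dr": [0, 0, 0], "delta_pos": [0, 0, 0.03], "hand": 0},
    {"dr": [0, 0, 0], "delta_pos": [0, 0, 0.02], "hand": 0},
  ],
)

```text
time_s: 8.68
eef_pos: [552.0, 119.7, 32.6]
ee_rot: [-0.001, 0.997, 0.079, 0.001]
force: [-8.2, -0.3, 14.3]
grip_width: 0.152
```

Contact at z = 32.6. I'll ease up slightly and release.

servo_tool(
  motion=[
    {"dr": [0, 0, 0], "delta_pos": [0, 0, -0.01], "hand": 0},
    {"dr": [0, 0, 0], "delta_pos": [0, 0, 0], "hand": 0.5},
    {"dr": [0, 0, 0], "delta_pos": [0, 0, 0], "hand": 0.5},
    {"dr": [0, 0, 0], "delta_pos": [0, 0, 0], "hand": 0.5},
    {"dr": [0, 0, 0], "delta_pos": [0, 0, -0.4], "hand": 0.5},
    {"dr": [0, 0, 0], "delta_pos": [0, 0, -0.5], "hand": 0.5},
    {"dr": [0, 0, 0], "delta_pos": [0, 0, 0], "hand": 0},
  ],
)

```text
time_s: 9.55
eef_pos: [552.6, 119.6, 79.6]
ee_rot: [-0.001, 0.997, 0.079, 0.002]
force: [-0.9, 0.3, -0.3]
grip_width: 0.299
```

```bash
python3 plan.py 487 109 70 0.159 25;python3 - <<'E'
from h import *
p,d=capture("side"); cv2.imwrite("pics/s3.png",cv2.resize(p[130:300,180:400,::-1],None,fx=3.5,fy=3.5))
p,d=capture("top"); cv2.imwrite("pics/t3.png",cv2.resize(p[180:330,200:330,::-1],None,fx=4,fy=4))
E
```

```text
t 9.55 p [552.628 119.577  79.571] phi 0.159 tilt 0.0037 F [-0.884  0.335 -0.28 ] grip 0.2985408644568168
world d [-65.628 -10.577  -9.571] n 3
  0 dr [-0.001 -0.007 -0.   ] dp [-0.443  0.     0.062]
  1 dr [-0.001 -0.007 -0.   ] dp [-0.443  0.     0.063]
  2 dr [-0.001 -0.007 -0.   ] dp [-0.443  0.     0.063]
```

View pics/s3.png

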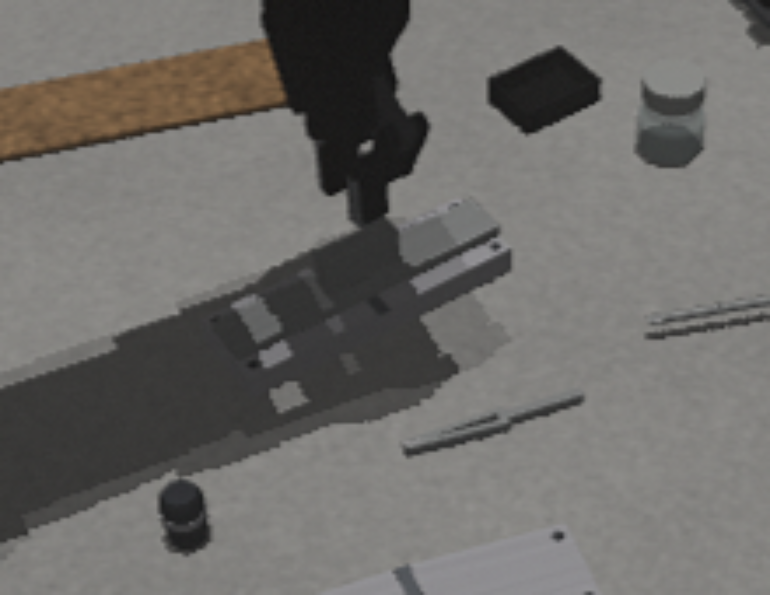

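View pics/t3.png

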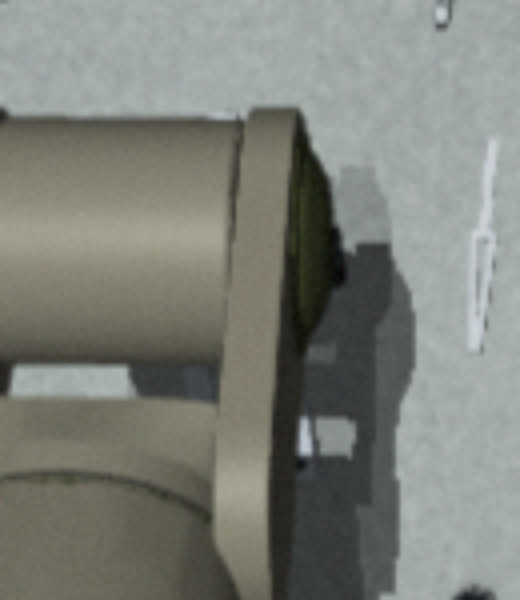

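The straightedge sits centred on the left cover with the rib up, and the gripper is clear of it. Next is the near-end press.

servo_tool(
  motion=[
    {"dr": [0, 0, 0], "delta_pos": [-0.44, 0, 0], "hand": 0},
    {"dr": [0, 0, 0], "delta_pos": [-0.44, 0, 0], "hand": 0},
    {"dr": [0, 0, 0], "delta_pos": [-0.4, 0, 0.2], "hand": 0},
    {"dr": [0, 0, 0], "delta_pos": [0, 0, 0.4], "hand": 0},
    {"dr": [0, 0, 0], "delta_pos": [0, 0, 0.2], "hand": 0},
    {"dr": [0, 0, 0], "delta_pos": [0, 0, 0], "hand": 0},
  ],
)

```text
time_s: 10.4
eef_pos: [483.3, 109.1, 31.0]
ee_rot: [-0.001, 0.997, 0.079, -0.005]
force: [0.0, -0.4, 0.7]
grip_width: 0.001
```

```bash
python3 plan.py 487.3 109.2 28 0.159 25
```

```text
t 10.4 p [483.318 109.079  31.002] phi 0.159 tilt 0.0093 F [ 0.046 -0.441  0.688] grip 0.0008077584356604911
world d [ 3.982  0.121 -3.002] n 1
  0 dr [-0.016  0.051 -0.002] dp [0.08  0.01  0.059]
```

servo_tool(
  motion=[
    {"dr": [0, 0.05, 0], "delta_pos": [0.06, 0, 0.05], "hand": 0},
    {"dr": [0, 0, 0], "delta_pos": [0, 0, 0.03], "hand": 0},
    {"dr": [0, 0, 0], "delta_pos": [0, 0, 0.03], "hand": 0},
  ],
)

```text
time_s: 10.78
eef_pos: [487.4, 109.7, 26.0]
ee_rot: [-0.001, 0.997, 0.079, 0.001]
force: [-2.8, -1.0, 15.9]
grip_width: -0.002
```

servo_tool(
  motion=[
    {"dr": [0, 0, 0], "delta_pos": [0, 0, 0.01], "hand": 0},
    {"dr": [0, 0, 0], "delta_pos": [0, 0, 0.01], "hand": 0},
    {"dr": [0, 0, 0], "delta_pos": [0, 0, 0.01], "hand": 0},
    {"dr": [0, 0, 0], "delta_pos": [0, 0, 0.01], "hand": 0},
  ],
)

```text
time_s: 11.28
eef_pos: [487.4, 109.6, 26.0]
ee_rot: [-0.001, 0.997, 0.08, 0.001]
force: [-2.4, 0.5, 6.5]
grip_width: 0.002
```

Run:
```python
from h import *
p,d=capture("side"); cv2.imwrite("pics/s4.png",cv2.resize(p[130:300,180:400,::-1],None,fx=3.5,fy=3.5)); np.save("s4.npy",d)
print(ctrl.sense()["force"])
```

```text
[-2.826 -0.176  6.416]
```

View pics/s4.png

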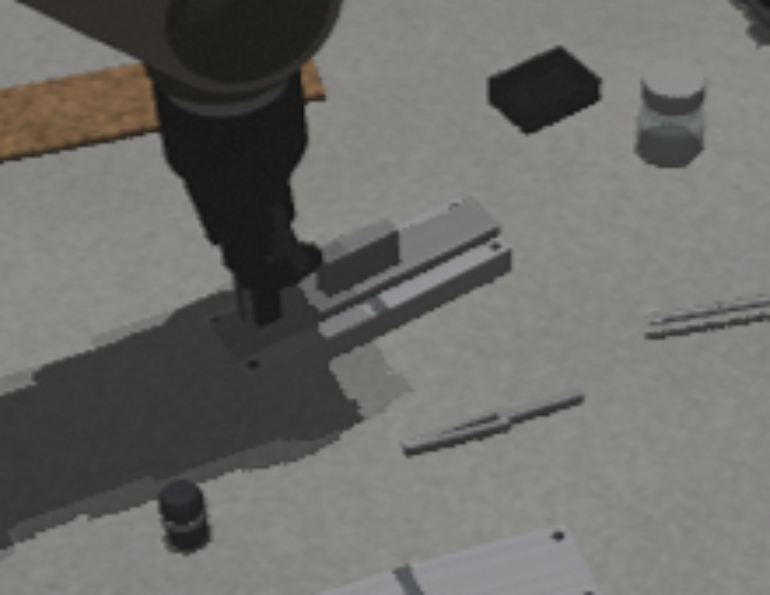

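The near end pressed at 6–16 N with the tip at z = 26.0, and the blade looks level. Now the far end, lifting over the rib.

servo_tool(
  motion=[
    {"dr": [0, 0, 0], "delta_pos": [0, 0, -0.6], "hand": 0},
    {"dr": [0, 0, 0], "delta_pos": [0, 0, -0.5], "hand": 0},
    {"dr": [0, 0, 0], "delta_pos": [0.6, 0, 0], "hand": 0},
    {"dr": [0, 0, 0], "delta_pos": [0.8, 0, 0], "hand": 0},
    {"dr": [0, 0, 0], "delta_pos": [0.8, 0, 0], "hand": 0},
    {"dr": [0, 0, 0], "delta_pos": [0.3, 0, 0.2], "hand": 0},
    {"dr": [0, 0, 0], "delta_pos": [0, 0, 0.4], "hand": 0},
    {"dr": [0, 0, 0], "delta_pos": [0, 0, 0.15], "hand": 0},
    {"dr": [0, 0, 0], "delta_pos": [0, 0, 0], "hand": 0},
  ],
)

```text
time_s: 12.45
eef_pos: [615.3, 130.2, 46.5]
ee_rot: [-0.001, 0.997, 0.08, 0.003]
force: [0.2, 0.4, 0.7]
grip_width: 0.0
```

```bash
python3 plan.py 615.7 130.2 28 0.159 25
```

```text
t 12.45 p [615.337 130.198  46.527] phi 0.159 tilt 0.0062 F [0.167 0.424 0.74 ] grip 0.0002168888219337539
world d [  0.363   0.002 -18.527] n 1
  0 dr [-0.009 -0.034  0.002] dp [0.005 0.002 0.371]
```

servo_tool(
  motion=[
    {"dr": [0, -0.03, 0], "delta_pos": [0, 0, 0.25], "hand": 0},
    {"dr": [0, 0, 0], "delta_pos": [0, 0, 0.08], "hand": 0},
    {"dr": [0, 0, 0], "delta_pos": [0, 0, 0.03], "hand": 0},
    {"dr": [0, 0, 0], "delta_pos": [0, 0, 0.03], "hand": 0},
    {"dr": [0, 0, 0], "delta_pos": [0, 0, 0.02], "hand": 0},
  ],
)

```text
time_s: 13.08
eef_pos: [616.0, 130.2, 26.5]
ee_rot: [-0.001, 0.997, 0.08, 0.001]
force: [0.2, -0.3, 0.1]
grip_width: 0.001
```

servo_tool(
  motion=[
    {"dr": [0, 0, 0], "delta_pos": [0, 0, 0.02], "hand": 0},
    {"dr": [0, 0, 0], "delta_pos": [0, 0, 0.02], "hand": 0},
    {"dr": [0, 0, 0], "delta_pos": [0, 0, 0.02], "hand": 0},
  ],
)

```text
time_s: 13.45
eef_pos: [616.1, 130.2, 26.1]
ee_rot: [-0.001, 0.997, 0.08, 0.002]
force: [-4.5, -0.2, 8.3]
grip_width: 0.003
```

servo_tool(
  motion=[
    {"dr": [0, 0, 0], "delta_pos": [0, 0, 0.01], "hand": 0},
    {"dr": [0, 0, 0], "delta_pos": [0, 0, 0.01], "hand": 0},
    {"dr": [0, 0, 0], "delta_pos": [0, 0, 0.01], "hand": 0},
  ],
)

```text
time_s: 13.82
eef_pos: [616.1, 130.2, 26.1]
ee_rot: [-0.0, 0.997, 0.08, 0.002]
force: [-2.7, -0.4, 6.1]
grip_width: 0.001
```

Run:
```python
from h import *
p,d=capture("side"); cv2.imwrite("pics/s5.png",cv2.resize(p[130:300,180:400,::-1],None,fx=3.5,fy=3.5)); np.save("s5.npy",d)
print(ctrl.sense()["force"])
```

```text
[-3.218 -0.25   6.552]
```

View pics/s5.png

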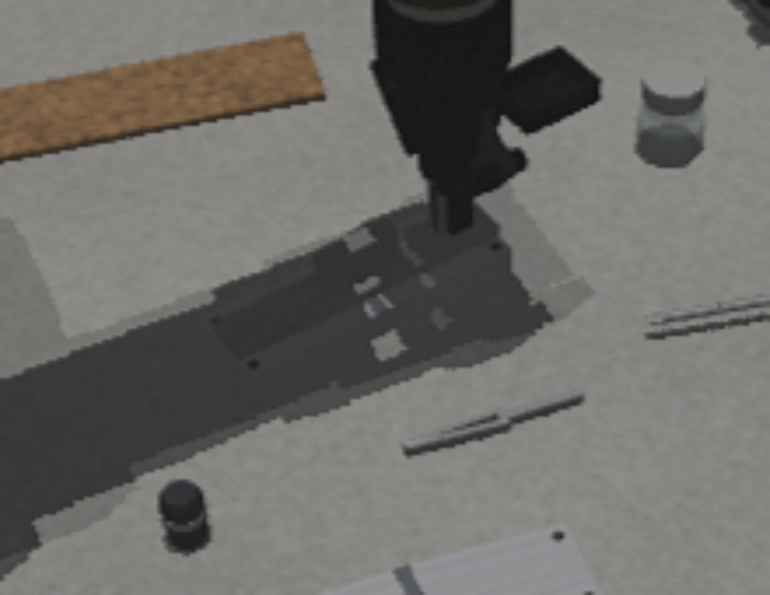

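The tip heights of 26.0 (near) and 26.1 (far) alone don't rule out a bow, because a bowed cover would also give equal heights. So I'll compare the blade's slope in the depth images from the two presses.

```bash
python3 - <<'E'
from h import *
c=np.array([551.5,118.0]);a=.159;u=np.array([np.cos(a),np.sin(a)]);v=np.array([-u[1],u[0]])
for f in ("s4","s5"):
    W=world("side",np.load(f+".npy"));q=W[...,:2]-c;x=q@u;y=q@v
    for k in range(-85,86,10):
        m=(abs(x-k)<5)&(abs(y+1)<8)&(W[...,2]>5)&(W[...,2]<34)
        if m.sum()>8: print(f,k,m.sum(),np.round(np.median(W[m][:,2]),2))
E
python3 plan.py 487.5 -110.2 100 -0.097 45
```

```text
s4 -85 28 24.5
s4 -75 28 26.11
s4 -55 14 24.39
s4 -45 28 23.85
s4 -35 27 24.35
s4 -25 33 26.44
s4 -15 19 26.98
s4 -5 21 28.34
s4 5 16 26.76
s4 15 20 26.16
s4 25 15 24.83
s4 35 25 24.32
s4 45 24 23.61
s4 55 26 24.13
s4 65 24 24.09
s4 75 25 24.25
s4 85 23 24.63
s5 -85 36 23.86
s5 -75 29 25.0
s5 -65 27 24.5
s5 -55 29 23.82
s5 -45 31 24.4
s5 -35 26 24.09
s5 -25 32 25.45
s5 -15 16 27.5
s5 -5 17 27.83
s5 5 16 29.27
s5 15 17 26.58
s5 25 15 24.63
s5 35 24 24.41
s5 45 25 24.37
s5 55 28 26.51
s5 65 9 23.58
s5 85 20 23.61
t 13.875 p [616.071 130.24   26.086] phi 0.160 tilt 0.0034 F [-3.218 -0.25   6.552] grip 0.0011496086787830826
world d [-128.571 -240.44    73.914] n 7
  0 dr [-0.001 -0.003  0.21 ] dp [-0.471  0.62  -0.213]
  1 dr [-0.001 -0.003  0.21 ] dp [-0.448  0.636 -0.213]
  2 dr [-0.001 -0.003  0.21 ] dp [-0.425  0.653 -0.212]
  3 dr [-0.001 -0.003  0.21 ] dp [-0.401  0.668 -0.212]
  4 dr [-0.001 -0.003  0.21 ] dp [-0.376  0.682 -0.212]
  5 dr [-0.001 -0.003  0.21 ] dp [-0.351  0.695 -0.212]
  6 dr [-0.001 -0.003  0.21 ] dp [-0.325  0.708 -0.211]
```

The blade reads level (about 24.2 ± 0.4) along its length in both presses, so there was no rocking. The left cover is good and the right one is bowed. Next I'll go to the right cover.

servo_tool(
  motion=[
    {"dr": [0, 0, 0], "delta_pos": [0, 0, -0.7], "hand": 0},
    {"dr": [0, 0, 0], "delta_pos": [0, 0, -0.7], "hand": 0.3},
    {"dr": [0, 0, 0.21], "delta_pos": [-0.47, 0.62, -0.1], "hand": 1},
    {"dr": [0, 0, 0.21], "delta_pos": [-0.45, 0.64, 0], "hand": 1},
    {"dr": [0, 0, 0.21], "delta_pos": [-0.42, 0.65, 0], "hand": 1},
    {"dr": [0, 0, 0.21], "delta_pos": [-0.4, 0.67, 0], "hand": 1},
    {"dr": [0, 0, 0.21], "delta_pos": [-0.38, 0.68, 0], "hand": 1},
    {"dr": [0, 0, 0.21], "delta_pos": [-0.35, 0.6, 0], "hand": 1},
    {"dr": [0, 0, 0.15], "delta_pos": [-0.25, 0.4, 0], "hand": 1},
    {"dr": [0, 0, 0], "delta_pos": [0, 0, 0], "hand": 1},
  ],
)

```text
time_s: 15.12
eef_pos: [489.1, -96.7, 101.6]
ee_rot: [-0.0, 0.999, -0.047, 0.004]
force: [0.6, 0.2, -0.2]
grip_width: 1.003
```

```bash
python3 plan.py 487.2 -110.3 50 -0.097 45;python3 - <<'E'
from h import *
d=capture("top"); p,d=d; cv2.imwrite("pics/t6.png",p[:,:,::-1]); W=world("top",d)
refine(W,p,(551,121),180,56,14.5,21,"L"); refine(W,p,(551,119),180,30,22.5,29,"blade")
p,d=capture("side");cv2.imwrite("pics/s6.png",p[:,:,::-1]); W=world("side",d)
refine(W,p,(551,121),180,30,21,50,"blade")
E
```

```text
t 15.125 p [489.105 -96.697 101.604] phi -0.094 tilt 0.0078 F [ 0.573  0.242 -0.208] grip 1.003069215420868
world d [ -1.905 -13.603 -51.604] n 2
  0 dr [-0.002 -0.022  0.009] dp [-0.01   0.138  0.516]
  1 dr [-0.002 -0.022  0.009] dp [-0.008  0.137  0.516]
L rect [553.911  97.997] [179.017  16.532] 0.139 mean [553.081  97.992] pca 0.157 z 17.374910463412448 580
blade rect [551.932 118.846] [179.719  31.573] 0.161 mean [550.971 118.921] pca 0.158 z 25.120039760041664 1097
blade rect [489.482 108.004] [57.741 34.019] 0.136 mean [486.454 106.902] pca 0.258 z 24.387642837873614 294
```

View pics/t6.png

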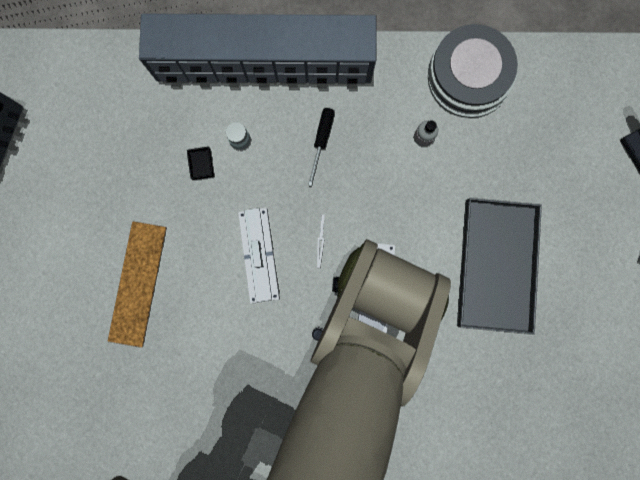

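The straightedge lies centred on the left cover at (259,255). Its blade reads (551.9,118.8) against the cover's (551.2,118.9). I'll go down onto the bowed cover.

servo_tool(
  motion=[
    {"dr": [0, -0.04, 0.01], "delta_pos": [-0.03, 0.26, 0], "hand": 1},
    {"dr": [0, 0, 0], "delta_pos": [0, 0, 0.5], "hand": 1},
    {"dr": [0, 0, 0], "delta_pos": [0, 0, 0.5], "hand": 1},
    {"dr": [0, 0, 0], "delta_pos": [0, 0, 0.3], "hand": 1},
    {"dr": [0, 0, 0], "delta_pos": [0, 0, 0], "hand": 1},
  ],
)

```text
time_s: 15.85
eef_pos: [489.2, -109.0, 35.1]
ee_rot: [0.0, 0.999, -0.044, 0.001]
force: [0.0, -0.8, -1.1]
grip_width: 1.001
```

```bash
python3 plan.py 487.2 -110.3 3 -0.097 45
```

```text
t 15.85 p [ 489.233 -108.959   35.102] phi -0.089 tilt 0.0024 F [ 0.009 -0.755 -1.079] grip 1.0009877462590728
world d [ -2.033  -1.341 -32.102] n 1
  0 dr [ 0.001 -0.014  0.047] dp [-0.04   0.03   0.642]
```

servo_tool(
  motion=[
    {"dr": [0, -0.01, 0.05], "delta_pos": [-0.04, 0.03, 0.25], "hand": 1},
    {"dr": [0, 0, 0], "delta_pos": [0, 0, 0.2], "hand": 1},
    {"dr": [0, 0, 0], "delta_pos": [0, 0, 0.1], "hand": 1},
    {"dr": [0, 0, 0], "delta_pos": [0, 0, 0.03], "hand": 1},
  ],
)

```text
time_s: 16.35
eef_pos: [487.9, -110.8, 5.5]
ee_rot: [0.001, 0.999, -0.049, 0.001]
force: [-0.5, 1.5, -0.3]
grip_width: 1.004
```

```bash
python3 plan.py 487.2 -110.3 3 -0.097 45
```

```text
t 16.35 p [ 487.93  -110.795    5.531] phi -0.098 tilt 0.0030 F [-0.461  1.46  -0.273] grip 1.0041659655898216
world d [-0.73   0.495 -2.531] n 1
  0 dr [ 0.006 -0.016 -0.004] dp [-0.016 -0.008  0.051]
```

servo_tool(
  motion=[
    {"dr": [0, 0, 0], "delta_pos": [-0.01, 0, 0.05], "hand": 1},
    {"dr": [0, 0, 0], "delta_pos": [0, 0, 0.01], "hand": 0.5},
    {"dr": [0, 0, 0], "delta_pos": [0, 0, 0], "hand": 0.4},
    {"dr": [0, 0, 0], "delta_pos": [0, 0, 0], "hand": 0.4},
    {"dr": [0, 0, 0], "delta_pos": [0, 0, 0], "hand": 0.4},
  ],
  squeeze=80,
)

```text
time_s: 16.98
eef_pos: [487.9, -110.9, 3.3]
ee_rot: [0.001, 0.999, -0.049, 0.002]
force: [1.1, -0.0, -2.3]
grip_width: 0.633
```

servo_tool(
  motion=[
    {"dr": [0, 0, 0], "delta_pos": [0, 0, -0.1], "hand": 0.4},
    {"dr": [0, 0, 0], "delta_pos": [0, 0, -0.4], "hand": 0.4},
    {"dr": [0, 0, 0], "delta_pos": [0, 0, -0.5], "hand": 0.4},
    {"dr": [0, 0, 0], "delta_pos": [0, 0, -0.3], "hand": 0.4},
    {"dr": [0, 0, 0], "delta_pos": [0, 0, 0], "hand": 0.4},
  ],
)

```text
time_s: 17.6
eef_pos: [486.3, -110.1, 69.3]
ee_rot: [0.0, 0.999, -0.049, 0.0]
force: [0.7, -0.1, -5.1]
grip_width: 0.634
```

```bash
python3 - <<'E'
from h import *
d=np.load("top0.npy");p=cv2.imread("pics/top0.png");W=world("top",d)
refine(W,p,(538,-353),260,140,-5,8,"x")
# tray walls: points z>18 around
m=(W[...,2]>16)&(W[...,2]<40)&(np.hypot(W[...,0]-538,W[...,1]+353)<170)
print(rect(W,m),m.sum())
ds=np.load("side0.npy");W=world("side",ds)
m=(W[...,2]>16)&(W[...,2]<40)&(np.hypot(W[...,0]-538,W[...,1]+353)<170)
print(rect(W,m),m.sum())
p,d=capture("side"); cv2.imwrite("pics/s7.png",p[:,:,::-1])
E
python3 plan.py 538 -353 75 -0.087 35
```

```text
x rect [ 538.118 -353.035] [337.344 336.607] 1.120 mean [ 535.05  -351.778] pca 1.486 z -1.1880577517897564 13102
(array([ 537.63 , -348.658]), array([143.413, 250.148]), np.float32(-0.08019337)) 1311
(array([ 536.438, -350.088]), array([142.278, 251.209]), np.float32(-0.08201479)) 2281
t 17.65 p [ 485.921 -109.921   68.641] phi -0.098 tilt 0.0012 F [-1.259  0.144 -4.578] grip 0.6311198422190053
world d [  52.079 -243.079    6.359] n 8
  0 dr [-0.     0.001 -0.008] dp [ 0.189  0.592 -0.016]
  1 dr [-0.     0.001 -0.008] dp [ 0.188  0.592 -0.016]
  2 dr [-0.     0.001 -0.008] dp [ 0.187  0.593 -0.016]
  3 dr [-0.     0.001 -0.008] dp [ 0.186  0.593 -0.016]
  4 dr [-0.     0.001 -0.008] dp [ 0.186  0.593 -0.016]
  5 dr [-0.     0.001 -0.008] dp [ 0.185  0.593 -0.016]
  6 dr [-0.     0.001 -0.008] dp [ 0.184  0.594 -0.016]
  7 dr [-0.     0.001 -0.008] dp [ 0.183  0.594 -0.016]
```

View pics/s7.png

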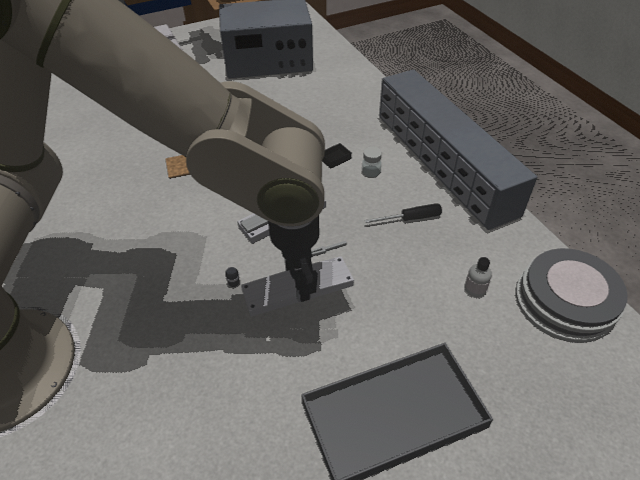

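The cover is held near its middle and is clear of the bench. The pale strip at (267,290) is light falling through the arm's shadow. The tray centre measures about (537,-350) with yaw -0.08.

servo_tool(
  motion=[
    {"dr": [0, 0, -0.01], "delta_pos": [0.19, 0.58, -0.05], "hand": 0.4},
    {"dr": [0, 0, -0.01], "delta_pos": [0.19, 0.58, -0.05], "hand": 0.4},
    {"dr": [0, 0, -0.01], "delta_pos": [0.19, 0.58, -0.02], "hand": 0.4},
    {"dr": [0, 0, -0.01], "delta_pos": [0.19, 0.58, 0], "hand": 0.4},
    {"dr": [0, 0, -0.01], "delta_pos": [0.19, 0.58, 0], "hand": 0.4},
    {"dr": [0, 0, -0.01], "delta_pos": [0.19, 0.58, 0], "hand": 0.4},
    {"dr": [0, 0, -0.01], "delta_pos": [0.19, 0.5, 0], "hand": 0.4},
    {"dr": [0, 0, -0.01], "delta_pos": [0.1, 0.3, 0], "hand": 0.4},
    {"dr": [0, 0, 0], "delta_pos": [0, 0, 0], "hand": 0.4},
  ],
)

```text
time_s: 18.77
eef_pos: [534.3, -333.1, 60.9]
ee_rot: [-0.006, 0.999, -0.041, -0.009]
force: [-0.7, 0.9, -4.2]
grip_width: 0.632
```

```bash
python3 plan.py 537 -350.5 30 -0.083 35
python3 - <<'E'
from h import *
p,d=capture("side"); cv2.imwrite("pics/s8.png",cv2.resize(p[200:480,250:570,::-1],None,fx=2,fy=2))
E
```

```text
t 18.775 p [ 534.319 -333.11    60.902] phi -0.083 tilt 0.0210 F [-0.738  0.877 -4.167] grip 0.6322785614047512
world d [  2.681 -17.39  -30.902] n 2
  0 dr [-0.032  0.051  0.001] dp [0.047 0.175 0.306]
  1 dr [-0.032  0.051  0.001] dp [0.044 0.173 0.308]
```

View pics/s8.png

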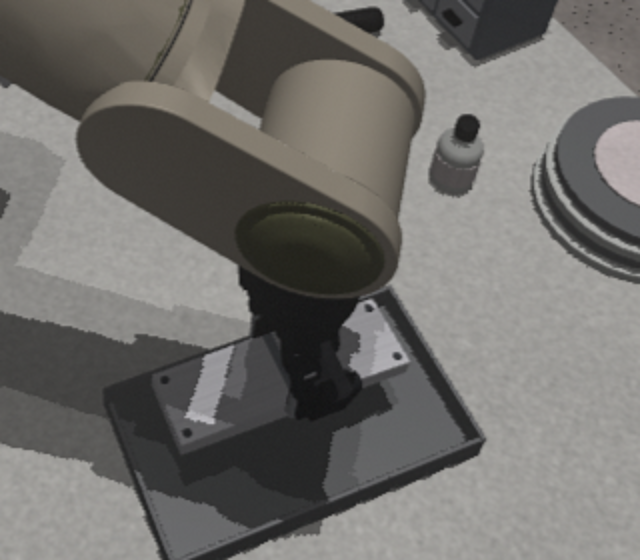

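The cover is held level at its middle, above the tray. I'll centre it, straighten the tool and lower.

servo_tool(
  motion=[
    {"dr": [-0.04, 0.06, 0], "delta_pos": [0.07, 0.34, 0.05], "hand": 0.4},
    {"dr": [-0.02, 0.03, 0], "delta_pos": [0, 0, 0.3], "hand": 0.4},
    {"dr": [0, 0, 0], "delta_pos": [0, 0, 0.3], "hand": 0.4},
    {"dr": [0, 0, 0], "delta_pos": [0, 0, 0], "hand": 0.4},
  ],
)

```text
time_s: 19.32
eef_pos: [535.9, -349.9, 25.7]
ee_rot: [-0.001, 0.999, -0.04, -0.001]
force: [-0.4, 1.4, -4.2]
grip_width: 0.632
```

```bash
python3 plan.py 537 -350.5 9 -0.083 35
```

```text
t 19.325 p [ 535.903 -349.909   25.738] phi -0.081 tilt 0.0028 F [-0.44   1.431 -4.194] grip 0.631684144356924
world d [  1.097  -0.591 -16.738] n 1
  0 dr [-0.007  0.014  0.012] dp [0.024 0.01  0.335]
```

servo_tool(
  motion=[
    {"dr": [-0.01, 0.01, 0.01], "delta_pos": [0.02, 0.01, 0.18], "hand": 0.4},
    {"dr": [0, 0, 0], "delta_pos": [0, 0, 0.1], "hand": 0.4},
    {"dr": [0, 0, 0], "delta_pos": [0, 0, 0.04], "hand": 0.4},
    {"dr": [0, 0, 0], "delta_pos": [0, 0, 0.01], "hand": 0.4},
  ],
)

```text
time_s: 19.82
eef_pos: [537.5, -350.9, 9.1]
ee_rot: [0.001, 0.999, -0.041, 0.0]
force: [0.3, 0.5, -4.1]
grip_width: 0.633
```

servo_tool(
  motion=[
    {"dr": [0, 0, 0], "delta_pos": [0, 0, 0.02], "hand": 0.4},
    {"dr": [0, 0, 0], "delta_pos": [0, 0, 0.02], "hand": 0.4},
  ],
)

```text
time_s: 20.08
eef_pos: [537.7, -351.1, 7.5]
ee_rot: [0.001, 0.999, -0.041, 0.001]
force: [-0.1, 0.7, -3.2]
grip_width: 0.634
```

servo_tool(
  motion=[
    {"dr": [0, 0, 0], "delta_pos": [0, 0, 0.02], "hand": 0.4},
    {"dr": [0, 0, 0], "delta_pos": [0, 0, 0.01], "hand": 0.4},
  ],
)

```text
time_s: 20.32
eef_pos: [537.8, -351.1, 7.4]
ee_rot: [0.001, 0.999, -0.041, 0.001]
force: [-2.0, 1.6, 1.1]
grip_width: 0.635
```

The cover has touched the tray floor. I'll release and back off.

servo_tool(
  motion=[
    {"dr": [0, 0, 0], "delta_pos": [0, 0, 0], "hand": 0.85},
    {"dr": [0, 0, 0], "delta_pos": [0, 0, 0], "hand": 0.85},
    {"dr": [0, 0, 0], "delta_pos": [0, 0, 0], "hand": 0.85},
    {"dr": [0, 0, 0], "delta_pos": [0, 0, -0.3], "hand": 0.85},
    {"dr": [0, 0, 0], "delta_pos": [0, 0, -0.7], "hand": 0.85},
    {"dr": [0, 0, 0], "delta_pos": [0, 0, -0.9], "hand": 0.85},
    {"dr": [0, 0, 0], "delta_pos": [-0.8, 0, -0.5], "hand": 0.85},
    {"dr": [0, 0, 0], "delta_pos": [-0.9, 0, 0], "hand": 0.85},
    {"dr": [0, 0, 0], "delta_pos": [-0.9, 0, 0], "hand": 0.85},
    {"dr": [0, 0, 0], "delta_pos": [-0.9, 0, 0], "hand": 0.85},
    {"dr": [0, 0, 0], "delta_pos": [0, 0, 0], "hand": 0.85},
  ],
)

```text
time_s: 21.7
eef_pos: [360.0, -337.6, 138.9]
ee_rot: [0.007, 0.999, -0.041, 0.006]
force: [0.3, -1.5, 0.2]
grip_width: 0.851
```

Run:
```python
from h import *
p,d=capture("top"); W=world("top",d); cv2.imwrite("pics/t9.png",p[:,:,::-1])
refine(W,p,(551,119),180,30,22.5,29,"blade"); refine(W,p,(537,-351),180,56,16,25,"R in tray")
c=np.array([551.5,118.9]);a=.159;u=np.array([np.cos(a),np.sin(a)]);v=np.array([-u[1],u[0]])
q=W[...,:2]-c;x=q@u;y=q@v
print([(k,np.round(np.median(W[(abs(x-k)<8)&(abs(y)<12)][:,2]),1)) for k in (-80,-60,-40,40,60,80)])
for yy in (-22,22): print([(k,np.round(np.median(W[(abs(x-k)<8)&(abs(y-yy)<4)][:,2]),1)) for k in (-80,-60,0,60,80)])
p,d=capture("side"); cv2.imwrite("pics/s9.png",p[:,:,::-1]); print(ctrl.sense()["eef_pos"],ctrl.sense()["dq"])
```

```text
blade rect [551.827 119.616] [179.753  30.216] 0.159 mean [550.212 118.819] pca 0.157 z 25.11162650847291 1087
R in tray rect [ 537.502 -350.7  ] [ 57.82  179.849] -0.076 mean [ 536.444 -350.186] pca -0.081 z 20.694877704599776 2663
[(-80, np.float64(25.0)), (-60, np.float64(25.1)), (-40, np.float64(25.0)), (40, np.float64(24.6)), (60, np.float64(25.1)), (80, np.float64(24.7))]
[(-80, np.float64(16.6)), (-60, np.float64(17.1)), (0, np.float64(17.3)), (60, np.float64(17.0)), (80, np.float64(17.3))]
[(-80, np.float64(16.9)), (-60, np.float64(17.0)), (0, np.float64(16.9)), (60, np.float64(16.9)), (80, np.float64(17.0))]
[ 362.014 -338.158  138.903] [ 0.019  0.029 -0.018  0.001 -0.003  0.004]
```

View pics/t9.png

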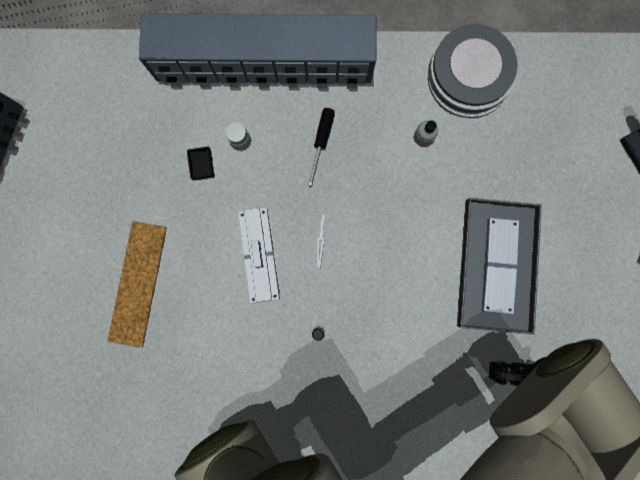

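View pics/s9.png

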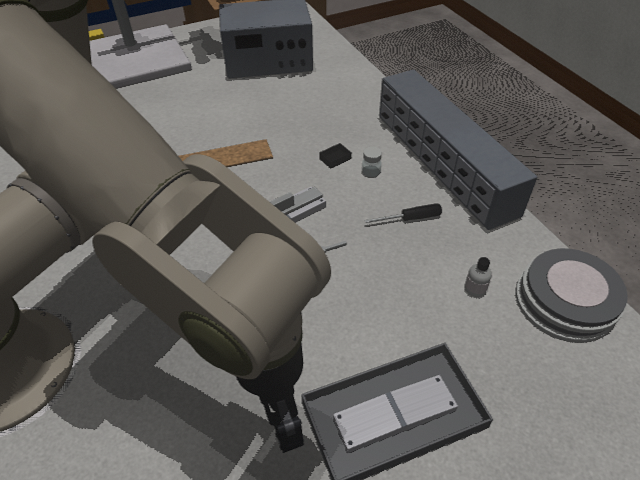

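The bowed cover lies flat in the tray, centred at top-view pixel (502,265). The straightedge is level and centred on the good cover at (259,255), and the bystanders haven't moved. I'll hand it in.

```bash
python3 -c "
from rig import ticket; print(ticket.finish_job())"
```

```text
the job is handed in; nothing more can be done
None
```

The job is handed in at about 22 s of the 72 s allowed; no verdict was reported. I tested the left cover (y ≈ +119): I centred the straightedge on it, let go, then pressed the near end (6–16 N) and the far end (6–8 N). The blade stayed level in the depth image during both presses, so the left cover is the good one. The right cover is bowed, as its roof shape (about 4 mm) in the first depth images had also suggested. I set it down in the grey tray.

**Last checks:**
- **Bowed cover:** its centre is at (537.5, -350.7), within about 2 mm of the measured tray centre (537, -350). Its top reads about 21 mm high, as expected for lying on the tray floor.
- **Straightedge:** the blade centre is at (551.8, 119.6) against the good cover's (551.2, 119.1), with the same yaw of 0.159 rad. It reads level to within about 0.5 mm along its length.
- **Rest of the scene:** the good cover and the bystanders show in their starting places, and the gripper is clear of everything.

**Disagreements:** the two cameras differ by 1–3 mm, and heights read about 1 mm low. Both are well inside the tolerances. The first presses peaked above the suggested 5 N, and the blade did not move.

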